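Draw up a work support's post level with its twin and hold it

TASK

Two adjustable work supports stand on the bench; one is already set and locked, the other still has its post right down. On the lowered one, unscrew the knurled lock nut anticlockwise to its stop, then take the post by its head and draw it straight up, without forcing it, until its top is level with the top of the other post. Finish still holding it at that height, so that I can tighten the lock while you hold, and leave the set support and the other things on the bench as they are.

Things in the scene. Friction and masses are not known exactly. Their poses are not given: they have to be found in the camera images.
- support: The work support to be set, fixed to the bench: grey cast body, foot 96 mm across and 12 mm thick, barrel 47 mm across with its mouth 92 mm above the bench, knurled steel lock nut on top. Origin: centre of the foot's underside; z up, along the bore. Bore vertical, 21.2 mm wide, from 12 to 92 mm above the bench. Known by its post being right down (28 mm above the nut).
- nut_centre (a point): Point on the axis of the lock nut of the support to be set, 106 mm above the bench. The nut is 54 mm in diameter and reaches from 92 mm to 116 mm above the bench; it turns in place and does not come off or rise. Below it the barrel is narrower (47 mm).
- lock_nut (a joint): Turn of that nut in rad: 0 tight, growing anticlockwise seen from above, stop at 2.4; starts between 0 and 0.4. Inside, it draws two locking segments out of a groove in the post; they hold the post down (2 mm of play) until about 1.5 and are well clear from 1.9. The nut stays where it is left; friction 0.12 N m.
- post: Loose steel post in that bore: 20 mm thick, 132 mm long, about 0.35 kg, free to turn. Origin: centre of its underside, at first 12 mm above the bench; z up. Head: knurled collar 28 mm across, 106 to 126 mm above the origin (at first 2 mm above the nut), then a button 21 mm across and 6 mm high. Unlocked, it slides with light rubbing (1.2 mm play) and drops back if let go.
- post_top (a point): Centre of the top face of that post, 132 mm above its origin, at first 144 mm above the bench.
- set_support: The twin support, fixed to the bench, same body and nut, already set: its post stands drawn out and locked. Origin: centre of the foot's underside, on the bench. Nothing on it is to be moved.
- set_post_top (a point): Centre of the top face of the twin's locked post: the height to match. It lies 20 to 45 mm higher than the lowered post's top does at the start.
- caliper: Digital caliper lying flat, 72 x 235 x 15 mm, to the left of the supports. Bystander. Origin: centre of its underside.
- micrometer: Outside micrometer lying flat, 49 x 131 x 19 mm, behind the supports. Bystander. Origin: centre of its underside.
- marker: Marker pen lying between the supports, 14 x 136 x 15 mm. Bystander. Origin: centre of its underside.
- clipboard: Clipboard with a sheet, 315 x 225 x 13 mm, to the right of the supports. Bystander. Origin: centre of its underside.
- second_marker: Marker pen lying behind the supports, 14 x 136 x 15 mm. Bystander. Origin: centre of its underside.
Mind the look-alikes: they are no part of the job. What is shaped like the support but red is not meant.

How it is judged:
On the way:
1. the lock nut is unscrewed to its stop while the post is still down (value of joint lock_nut above 2.1 rad and z of post in the frame of support below 0.018 m), for 0.2 s.
At the end, for the whole second after the job is handed in: The fingers hold the post (over 3 N) at rest with its top within 5 mm in height of the set post's top, straight in its bore (within 3 mm of the axis, 0.05 rad) and not wedged (under 25 N against the support), and the lock nut stands unscrewed (over 2.0 rad) (z of post_top in the frame of set_post_top between -0.005 and 0.005 m and z of post in the frame of support between 0.025 and 0.067 m and horizontal distance between post and support below 0.003 m and angle between the z axis of post and the z axis of support, either way round below 0.05 rad and value of joint lock_nut above 2 rad and contact force between the fingers and post above 3 N and contact force between post and support below 25 N and linear speed of post below 0.01 m/s); the arm keeps its last pose, push and grip.
It fails at once if the post is pulled right out of its support (z of post in the frame of support above 0.08 m).
It fails at once if the post is forced against its lock or bore (over 60 N) (contact force between post and support above 60 N).
It fails at once if the set post is moved by more than 3 mm (distance of set_post_top from where it was at the start of the episode above 0.003 m).
It fails at once if a bystander is shifted by more than 20 mm (distance of any of caliper, micrometer, marker, second_marker, clipboard from where it was at the start of the episode above 0.02 m).
It also fails if it takes over 53 s, if anything falls off the work surface, if the arm or the gripper's body presses on something with over 40 N, if the wrist force passes 120 N, or if a joint passes its speed limit or range.

ROBOT

A 7-joint arm with a two-finger parallel gripper is mounted at the origin on a cart in front of the work surface, level with it; the furniture and walls round the work are solid. World frame = base frame: x ahead of the robot, y to its left, z up, the work surface at z = 0. Lengths are in m, angles in rad, forces in N, time in s.
With the tool pointing down it reaches from about 0.425 to 1.025 m from the base axis. Payload 9.4 kg.
Tool frame: the origin (TCP) lies on the centre line of the jaws, within the pads' length; the fingertips stand 19 mm ahead of it and the grasp point (between the pads) is the TCP (arm.finger_overhang is the distance from the TCP to the fingertips, in m); z points along the fingers, y is the direction in which the jaws open and shut (so a half turn about z gives the same grasp; the last joint's range is limited). The gripper opens to 85 mm and grips with 20 to 120 N. Pads are 22 mm wide; open, the fingers measure 114 mm over their backs; the gripper's body (76 mm by 85 mm) begins 54 mm behind the grasp point. The pads swing forward as they close: fully open they stand 13 mm farther back than shut.
Start: joints at [-1.22, 0.599, -0.003, 1.599, 0.002, 0.943, -0.08], TCP at [0.301, 0.66, 0.223] pointing down, gripper open.
Joint ranges: [-2.57, 2.57], [-0.35, 1.97], [-1.29, 1.29], [0.11, 2.56], [-1.05, 4.19], [0.11, 1.86], [-2.63, 2.63]. Speed limits (rad/s): [2.22, 2.22, 3.01, 3.01, 3.14, 3.14, 3.14].

INTERFACE

Orientations are given as a unit quaternion [w, x, y, z].
In Python, from workcell import arm gives the robot as it stands. Calls block until the motion is done:
- arm.goto(position, orientation): joint-space move of the TCP to a pose.
- arm.line_to(position, orientation=None, max_speed=0.15, force_limit=None): straight line of the TCP; orientation=None keeps the orientation; max_speed is the mean speed in m/s. With force_limit (N) it stops when the force on the tool has changed by that much, and returns True; else False.
- arm.move_j(angles): joint-space move.
- arm.move_gripper(opening): finger opening in m; the grip force is fixed at half the most; returns when the fingers have stopped.
- arm.wait(seconds).
- arm.solve_ik(position, orientation): joint angles nearest the present ones, or None.
- arm.observe(): the state.
- arm.get_image(name): name is "scene" or "top"; returns a dict with "img" (384x512x3 uint8, red, green, blue), "depth" (384x512 float32, m along the optical axis (not along the pixel's ray), 0 where there is no reading), "vertical_fov" (degrees; the focal length in pixels is half the picture's height over the tangent of half this angle, whatever the lens; pixels are square), "cx", "cy" (the principal point, pixels), "D" ([k1, k2, p1, p2, k3] as OpenCV has them; the pictures are not rectified), "rvec" (rotation vector, rad) and "tvec" (3), from world to camera coordinates, as OpenCV has them. Camera axes: x right, y down, z forward; pixel columns grow to the right and rows downward; lengths in m; the calibration is good to about 2 mm. A picture is of the moment at which its call begins.
A pose or a line that the arm cannot do raises arm.IKError and nothing moves.
- arm.sign_off(): hands the job in, once; it reports no verdict.
Trained networks look in a picture, given as the dict that the camera call returned (one of the last four; its "shot" number tells which), for a name from the list of things; names that differ only in an ending like _2 or _b are one class to them, and where a whole thing is asked for, a point or a joint stands for the part that bears it (a point fixed in the world has none). Each returns a list of dicts, best first, with "score" (0 to 1); they miss things now and then, are a little off and sometimes report something else, mostly with a low value. They report only what shows in the picture. A call takes as long as a camera call. They do not tell look-alikes from the thing itself.
- arm.find_in(target, picture): "point" ([x, y, z] in m, in the coordinates of the camera as it stood for that picture, good to about 4 mm: the middle of the surface that is visible of it).
- arm.trace(target, picture): "pixels" (384x512 bool, what is visible of it).
- arm.place_of(target, picture): "point" ([x, y, z] in m, in the coordinates of the camera as it stood for that picture, good to about 4 mm: a listed point, or the origin of a listed thing).
The state is a dict: "time_s": time; "joints": joint angles; "joint_vel": joint speeds; "joint_torque": joint torques, N m; "position": TCP position; "orientation": TCP orientation; "force": force on the tool from outside, world axes, zero at the start; "moment": the same for the moment, N m; "grip_width": finger opening in m.
Only numpy, scipy, OpenCV 4.12 (cv2) and the standard library are available. Lean on these libraries where they do the work, as an engineer would, in place of code of your own. Each camera call takes 0.05 s, during which the arm holds its last target.

## Working session

There is one attempt and no reset: what is moved stays moved. The work goes in short steps, each a Python script; the robot and the scene stay as the last script left them, time stands still between calls to the robot, and variables do not carry over. Pictures are saved under pics/ and viewed, and the job is handed in when it is done.

```bash
mkdir -p pics; cat > h.py <<'E'
import numpy as np, cv2
from workcell import arm
def cam(p):
    R,_=cv2.Rodrigues(np.array(p["rvec"],float)); t=np.array(p["tvec"],float).reshape(3)
    f=p["img"].shape[0]/2/np.tan(np.radians(p["vertical_fov"])/2)
    K=np.array([[f,0,p["cx"]],[0,f,p["cy"]],[0,0,1]])
    return R,t,K,np.array(p["D"],float)
def c2w(p,x):
    R,t,K,D=cam(p); return (np.atleast_2d(x)-t)@R
def proj(p,x):
    R,t,K,D=cam(p); return cv2.projectPoints(np.atleast_2d(np.array(x,float)),R and 0 if False else np.array(p["rvec"],float),t,K,D)[0].reshape(-1,2)
def cloud(p,mask=None):
    R,t,K,D=cam(p); d=p["depth"]
    m=(d>0) if mask is None else (d>0)&mask
    v,u=np.nonzero(m)
    n=cv2.undistortPoints(np.c_[u,v].astype(float).reshape(-1,1,2),K,D).reshape(-1,2)
    z=d[v,u].astype(float)
    return c2w(p,np.c_[n*z[:,None],z]),u,v
def save(p,name,crop=None,s=1):
    im=p["img"][:,:,::-1]
    if crop: im=im[crop[1]:crop[3],crop[0]:crop[2]]
    cv2.imwrite("pics/"+name,cv2.resize(im,None,fx=s,fy=s,interpolation=cv2.INTER_CUBIC))
E
python3 - <<'E'
from h import *
np.set_printoptions(precision=4,suppress=True)
for c in ["scene","top"]:
    p=arm.get_image(c); save(p,c+"0.png",s=1.5)
    for n in ["support","post_top","nut_centre","set_post_top","set_support"]:
        for r in arm.place_of(n,p): 
            w=c2w(p,r["point"])[0]; print(c,n,round(r["score"],2),w,proj(p,w)[0])
o=arm.observe(); print(o["time_s"],o["position"],o["orientation"],arm.finger_overhang)
E
```

```text
scene support 0.96 [0.6608 0.0249 0.0036] [259.8544 187.4983]
scene support 0.74 [ 0.5187 -0.2032  0.0054] [300.2809 243.1093]
scene support 0.71 [ 0.4223 -0.067  -0.0045] [239.4057 247.389 ]
scene post_top 0.53 [ 0.5146 -0.2066  0.143 ] [303.2408 206.9389]
scene nut_centre 0.87 [ 0.4182 -0.064   0.106 ] [235.5482 218.5896]
scene nut_centre 0.68 [0.6606 0.0262 0.1082] [258.9416 160.7559]
scene nut_centre 0.56 [ 0.52   -0.2016  0.11  ] [301.9233 214.5813]
scene set_post_top 0.51 [0.4671 0.1812 0.176 ] [174.2835 157.5771]
scene set_support 0.64 [ 0.4675  0.1815 -0.0023] [182.7632 204.965 ]
top support 0.97 [ 0.521  -0.2052  0.0025] [303.6264 207.1377]
top support 0.72 [ 0.5183 -0.2063  0.1496] [309.8179 200.9895]
top support 0.69 [ 0.4142 -0.0667  0.0038] [263.0919 238.455 ]
top support 0.62 [ 0.6596  0.0215 -0.002 ] [237.4041 167.5942]
top support 0.46 [0.5548 0.3455 0.0006] [142.0056 197.0379]
top post_top 0.52 [ 0.517  -0.2041  0.1479] [309.0451 201.5018]
top nut_centre 0.89 [ 0.5158 -0.2082  0.103 ] [308.4499 204.1239]
top nut_centre 0.85 [0.6539 0.0228 0.1043] [236.0826 161.6037]
top nut_centre 0.65 [ 0.4139 -0.0614  0.1009] [262.3345 236.2001]
top set_post_top 0.54 [0.7136 0.1124 0.0028] [211.3128 152.056 ]
top set_post_top 0.46 [0.4688 0.1813 0.1808] [181.509  215.4458]
top set_support 0.68 [ 0.4685  0.1816 -0.0022] [189.6791 222.4298]
0.6 [0.3008 0.6597 0.2226] [0.     0.2123 0.9772 0.    ] 0.019
```

View pics/scene0.png

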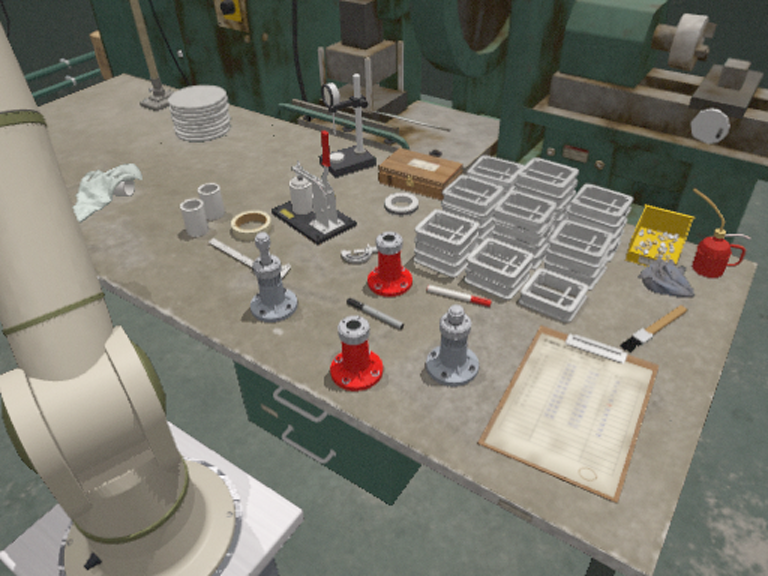

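View pics/top0.png

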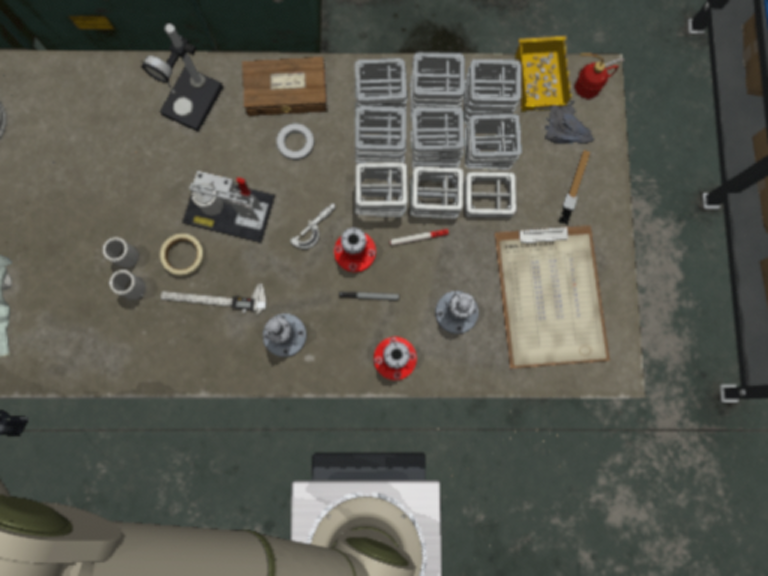

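```bash
python3 - <<'E'
from h import *
p=arm.get_image("scene"); save(p,"scene_crop.png",(150,130,350,280),4)
p=arm.get_image("top"); save(p,"top_crop.png",(150,130,350,280),4)
E
```

```text
(no output)
```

View pics/scene_crop.png

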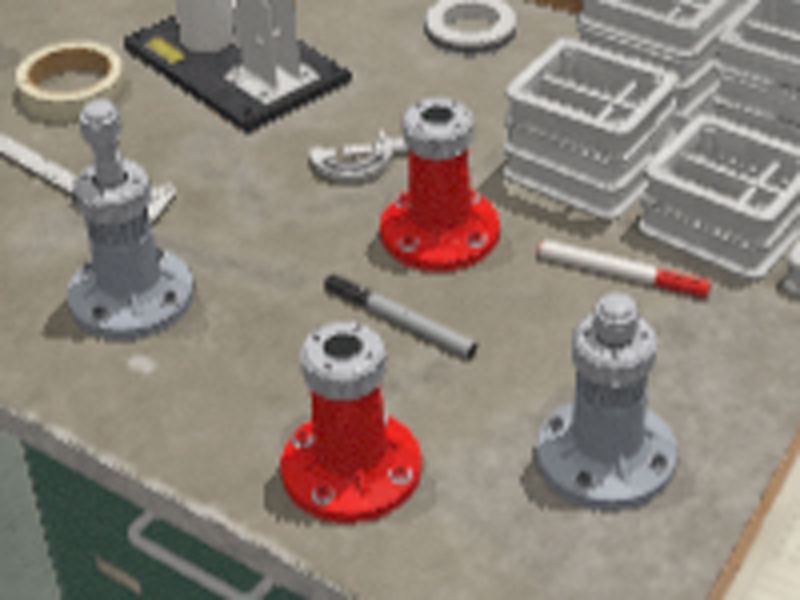

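View pics/top_crop.png

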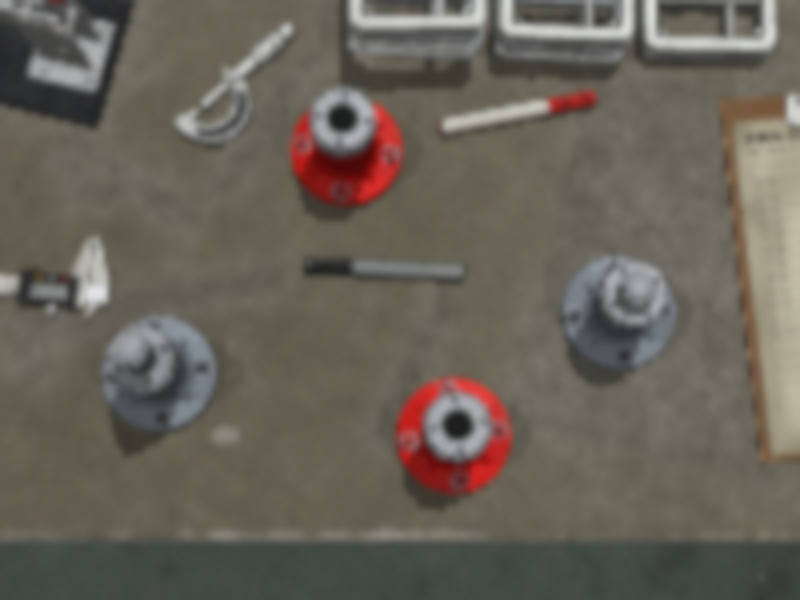

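Candidates, in scene-camera pixels:
- Grey support with the post low, about (302,222).
- Grey support with the post drawn out, about (177,185). This is the set one.
- Two red look-alikes, about (258,175) and (237,235).

By the description, the target is the right grey one, and the crop shows its post low. Next I measure the axis and the post heights.

```bash
python3 - <<'E'
from h import *
from scipy.optimize import least_squares
np.set_printoptions(precision=4,suppress=True)
for c in ["scene","top"]:
    p=arm.get_image(c); X,u,v=cloud(p)
    print(c,"table z near",np.median(X[(abs(X[:,0]-.55)<.03)&(abs(X[:,1]+.05)<.03),2]))
    for nm,xy in [("tgt",(.518,-.205)),("set",(.468,.1815))]:
        c0=np.array(xy)
        near=np.hypot(*(X[:,:2]-c0).T)<.06
        def fit(zl,zh,r):
            P=X[near&(X[:,2]>zl)&(X[:,2]<zh)]
            s=least_squares(lambda q:np.hypot(*(P[:,:2]-q).T)-r,c0,loss="soft_l1",f_scale=.002)
            return s.x,len(P)
        print(nm,"nut",fit(.095,.112,.027),"barrel",fit(.03,.088,.0235),"foot edge")
        P=X[np.hypot(*(X[:,:2]-c0).T)<.025]; z=np.sort(P[:,2])[::-1]
        print(" top z",z[:25], "n>.13",(z>.13).sum())
        H=P[P[:,2]>z[8]-.004]; print(" head top xy",H.mean(0),len(H))
        # foot top
        F=X[near&(abs(X[:,2]-.012)<.004)]; print(" foot z",np.median(F[:,2]))
def q(yaw): # tool down, yaw about z
    from scipy.spatial.transform import Rotation as R
    r=R.from_euler("z",yaw)*R.from_quat([1,0,0,0]); a=r.as_quat(); return [a[3],a[0],a[1],a[2]]
for y in np.arange(-3.2,3.3,.4):
    s=arm.solve_ik([.518,-.205,.106],q(y)); print(round(y,2),None if s is None else np.array(s))
E
```

```text
scene table z near -0.0015920885054588369
tgt nut (array([ 0.5212, -0.2046]), 113) barrel (array([ 0.5209, -0.2049]), 288) foot edge
 top z [0.1459 0.1453 0.1451 0.1444 0.1444 0.1442 0.144  0.1439 0.1435 0.1434
 0.1433 0.1432 0.1431 0.1431 0.143  0.1429 0.1428 0.1428 0.1428 0.1427
 0.1422 0.1421 0.1421 0.1419 0.1419] n>.13 88
 head top xy [ 0.518  -0.2063  0.1425] 39
 foot z 0.012730798181031316
set nut (array([0.4682, 0.1832]), 96) barrel (array([0.4679, 0.1829]), 254) foot edge
 top z [0.1822 0.182  0.1818 0.1805 0.1805 0.1804 0.1803 0.18   0.1799 0.1794
 0.1793 0.1791 0.1787 0.1787 0.1786 0.1783 0.1777 0.1776 0.1771 0.177
 0.177  0.1768 0.1767 0.1766 0.1765] n>.13 144
 head top xy [0.4661 0.181  0.1786] 28
 foot z 0.012498119752847352
top table z near 0.0021200460326187285
tgt nut (array([ 0.5198, -0.2071]), 26) barrel (array([ 0.5196, -0.2063]), 39) foot edge
 top z [0.1499 0.1489 0.1486 0.1482 0.1475 0.1473 0.147  0.147  0.1466 0.1464
 0.1462 0.146  0.1455 0.1453 0.1449 0.1447 0.1447 0.1446 0.1445 0.1443
 0.1443 0.144  0.1439 0.1436 0.1435] n>.13 68
 head top xy [ 0.5174 -0.2061
[... 752 characters left out ...]
0.7448 -1.5134]
-0.8 [-0.2924  0.761   0.9188  2.1207 -0.942   0.7448 -1.1134]
-0.4 [-0.1049  0.6342  0.5734  2.1102 -0.6358  0.572  -1.0406]
-0.0 [-0.0604  0.6168  0.5012  2.1075 -0.5617  0.549  -0.7182]
0.4 [-0.0125  0.6016  0.4259  2.1046 -0.4815  0.5292 -0.4017]
0.8 [ 0.0362  0.5891  0.3511  2.1016 -0.3993  0.5139 -0.0869]
1.2 [ 0.0862  0.5791  0.2757  2.0985 -0.3146  0.5024  0.2257]
1.6 [ 0.1378  0.5714  0.1993  2.0952 -0.2275  0.4949  0.5363]
2.0 [ 0.191   0.566   0.1215  2.0917 -0.1383  0.4911  0.845 ]
2.4 [ 0.2458  0.5629  0.0421  2.0882 -0.0476  0.4914  1.1526]
2.8 [ 0.3004  0.5622 -0.0366  2.0846  0.0411  0.4954  1.4625]
3.2 [ 0.3597  0.564  -0.1218  2.0807  0.1349  0.5041  1.7676]
```

```bash
cat >> h.py <<'E'
from scipy.spatial.transform import Rotation as Rot
np.set_printoptions(precision=4,suppress=True)
def q(yaw):
    a=(Rot.from_euler("z",yaw)*Rot.from_quat([1,0,0,0])).as_quat(); return [a[3],a[0],a[1],a[2]]
def st(m=""):
    o=arm.observe(); print(m,round(o["time_s"],2),"pos",np.array(o["position"]),"F",np.array(o["force"]),"M",np.array(o["moment"]),"w",round(o["grip_width"],4),"q7",round(o["joints"][6],3)); return o
E
python3 - <<'E'
from h import *
# height difference, averaged
D=[]
for i in range(3):
  for c in ["scene","top"]:
    p=arm.get_image(c); X,u,v=cloud(p); r=[]
    for xy in [(.5195,-.206),(.468,.182)]:
        P=X[np.hypot(*(X[:,:2]-xy).T)<.016]; z=P[:,2]; zz=z[z>z.max()-.012]
        h=np.histogram(zz,bins=np.arange(z.max()-.012,z.max()+.001,.001))
        m=np.median(zz[zz>np.percentile(z,99)-.006]); r.append(m)
    D.append(r); print(c,r,r[1]-r[0])
o=arm.observe(); P=o["position"]
arm.line_to([P[0],P[1],.34],max_speed=.3); st()
arm.goto([.5195,-.206,.33],q(.8)); o=st(); print(np.array(o["joints"]))
j=list(o["joints"]); j[6]=-1.25; arm.move_j(j); o=st(); print(np.array(o["joints"]),o["orientation"])
arm.line_to([.5195,-.206,.20],max_speed=.2); o=st(); print(np.array(o["joints"]))
p=arm.get_image("scene"); save(p,"above.png",(200,80,400,280),3)
E
```

```text
scene [np.float64(0.14229590208887197), np.float64(0.1788638431436251)] 0.03656794105475314
top [np.float64(0.1464416870113842), np.float64(0.17963202969737893)] 0.033190342685994745
scene [np.float64(0.14298366602353718), np.float64(0.17789493676678692)] 0.034911270743249734
top [np.float64(0.14635953824137113), np.float64(0.18067436350857569)] 0.03431482526720456
scene [np.float64(0.1429887683613909), np.float64(0.1776025717939679)] 0.034613803432577
top [np.float64(0.14448971523290294), np.float64(0.1809121488730569)] 0.03642243364015396
 1.64 pos [0.3009 0.6597 0.341 ] F [-0.3325 -0.4025 -0.5862] M [-0.0055 -0.0205  0.0335] w 0.0852 q7 -0.076
 4.77 pos [ 0.52   -0.2053  0.3299] F [-1.3722  0.2417 -0.4355] M [ 0.0158 -0.0329 -0.0002] w 0.0851 q7 0.01
[-0.4351  0.4324  1.0395  1.8904 -0.4263  1.0625  0.0096]
 5.92 pos [ 0.5201 -0.2051  0.3298] F [ 0.2596  1.0506 -0.1273] M [-0.0519  0.0096  0.0541] w 0.0854 q7 -1.249
[-0.4353  0.4324  1.0393  1.8903 -0.4263  1.0625 -1.2486] [-0.      0.9741 -0.2262 -0.0001]
 6.72 pos [ 0.5199 -0.2066  0.2008] F [ 0.7883  0.1795 -0.6781] M [ 0.0617 -0.0585  0.0103] w 0.0855 q7 -1.09
[-0.3003  0.5683  0.8796  2.0391 -0.6073  0.8132 -1.0897]
```

View pics/above.png

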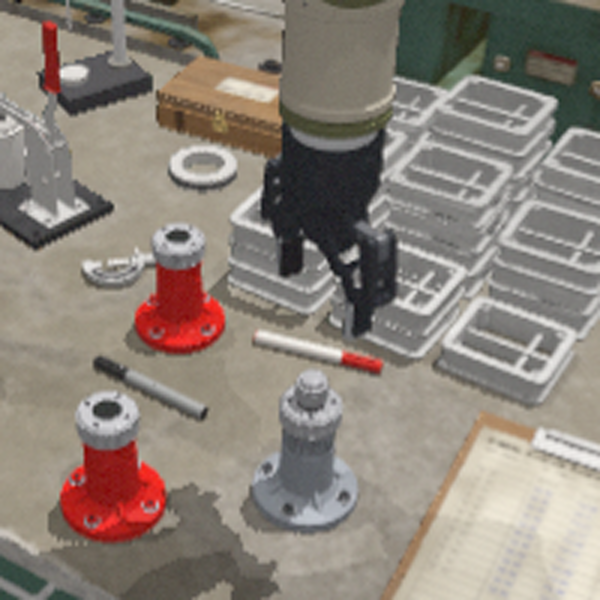

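The open gripper is above the grey target with its post at crop (312,385), and nothing is in the way. Now I descend to the nut and grip it.

```bash
python3 - <<'E'
from h import *
r=arm.line_to([.5195,-.206,.107],max_speed=.12,force_limit=12); print("hit",r); st("down")
arm.move_gripper(.065); st()
arm.move_gripper(.045); o=st("closed"); print(np.array(o["joints"]))
R=Rot.from_quat([*o["orientation"][1:],o["orientation"][0]]).as_matrix()
print("tool-frame force",R.T@np.array(o["force"]), "tool y",R[:,1])
p=arm.get_image("scene"); save(p,"nutgrip.png",(230,130,380,280),4)
E
```

```text
hit False
down 7.69 pos [ 0.5198 -0.2063  0.1075] F [-0.0871  0.2256  0.3747] M [-0.0421 -0.0539  0.0337] w 0.0855 q7 -0.957
 8.03 pos [ 0.5197 -0.2059  0.1073] F [ 0.5736  0.0838 -0.3781] M [-0.0595 -0.0603  0.0098] w 0.0647 q7 -0.957
closed 8.37 pos [ 0.5195 -0.206   0.107 ] F [-0.0477 -0.1373 -0.5673] M [0.0444 0.0047 0.0167] w 0.045 q7 -0.957
[-0.1883  0.6776  0.7185  2.1104 -0.7695  0.635  -0.9567]
tool-frame force [0.018  0.1443 0.5673] tool y [-0.4422 -0.8969 -0.    ]
```

View pics/nutgrip.png

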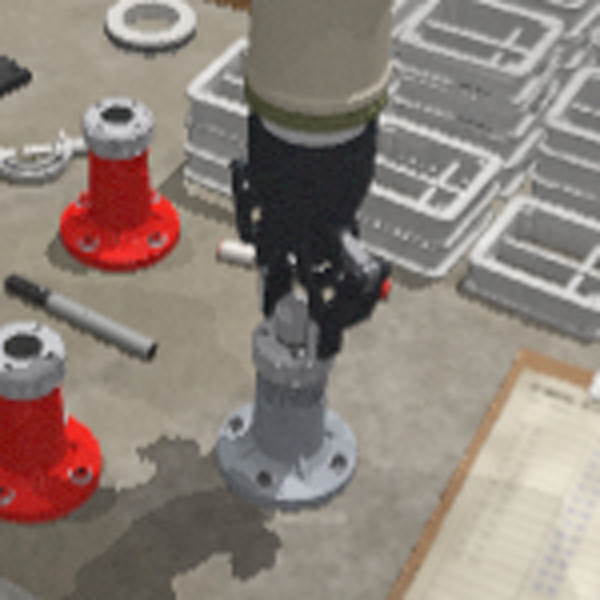

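The fingers closed to 45 mm with no contact, and in the picture they sit behind the nut. I'll check before doing anything else.

```bash
python3 - <<'E'
from h import *
ims=[]
for c in ["scene","top"]:
    p=arm.get_image(c); print(c,p["rvec"],p["tvec"],p["vertical_fov"],p["cx"],p["cy"],p["D"])
    im=p["img"][:,:,::-1].copy(); im=cv2.resize(im,None,fx=4,fy=4,interpolation=cv2.INTER_CUBIC)
    for w,col in [((.5195,-.206,.107),(0,0,255)),((.5195,-.206,.144),(0,255,0)),((.5195,-.206,0),(255,0,0)),((.5195-.0442*.6,-.206-.0897*.6,.107),(255,0,255)),((.5195+.0442*.6,-.206+.0897*.6,.107),(255,255,0))]:
        a=proj(p,w)[0]; print(a); cv2.circle(im,tuple(int(round(4*k+2)) for k in a),4,col,-1)
    a=proj(p,(.52,-.206,.1))[0].astype(int)
    ims.append(im[4*(a[1]-60):4*(a[1]+60),4*(a[0]-48):4*(a[0]+48)])
    # cloud of things above .12
    X,u,v=cloud(p); m=(np.hypot(X[:,0]-.52,X[:,1]+.206)<.12)&(X[:,2]>.03)
    for lo in np.arange(.06,.24,.02):
        s=X[m&(X[:,2]>=lo)&(X[:,2]<lo+.02)]
        if len(s): print(round(lo,2),len(s),s.min(0)[:2],s.max(0)[:2])
cv2.imwrite("pics/chk.png",np.hstack(ims))
E
```

```text
scene [ 2.0306 -1.0917  0.4961] [-0.3436  0.3611  0.886 ] 50.08589429658563 258.44829302827816 188.18576148271538 [-0.0285  0.      0.      0.      0.    ]
[303.2547 216.1927]
[304.0202 205.4564]
[301.2126 244.7085]
[317.0693 230.4378]
[290.4477 202.9888]
0.06 104 [ 0.4959 -0.2295] [ 0.5326 -0.1877]
0.08 81 [ 0.4938 -0.2322] [ 0.5283 -0.1856]
0.1 158 [ 0.4924 -0.237 ] [ 0.5241 -0.1797]
0.12 142 [ 0.4955 -0.244 ] [ 0.5396 -0.178 ]
0.14 124 [ 0.4949 -0.2423] [ 0.5403 -0.1751]
0.16 142 [ 0.4832 -0.2634] [ 0.5408 -0.1522]
0.18 208 [ 0.4814 -0.2688] [ 0.5426 -0.1453]
0.2 235 [ 0.479  -0.2739] [ 0.5453 -0.1424]
0.22 147 [ 0.4808 -0.2697] [ 0.5421 -0.1489]
top [ 2.1353 -2.1319  0.2005] [-0.0374  0.558   1.4034] 47.276937973283935 254.2757425742064 193.86789770483654 [0.0243 0.     0.     0.     0.    ]
[307.8955 202.7764]
[309.4644 200.907 ]
[303.7888 207.6702]
[325.0908 211.1074]
[290.815  194.4995]
0.06 7 [ 0.4959 -0.2115] [ 0.4994 -0.1955]
0.08 1 [ 0.4947 -0.2168] [ 0.4947 -0.2168]
0.1 19 [ 0.4925 -0.2206] [ 0.5013 -0.1955]
0.12 4 [ 0.4943 -0.2286] [ 0.5008 -0.2039]
0.16 19 [ 0.4835 -0.2532] [ 0.4997 -0.2284]
0.18 13 [ 0.4809 -0.2589] [ 0.4936 -0.2279]
0.2 22 [ 0.4809 -0.2695] [ 0.4984 -0.2478]
0.22 20 [ 0.48   -0.2723] [ 0.4982 -0.2517]
```

View pics/chk.png

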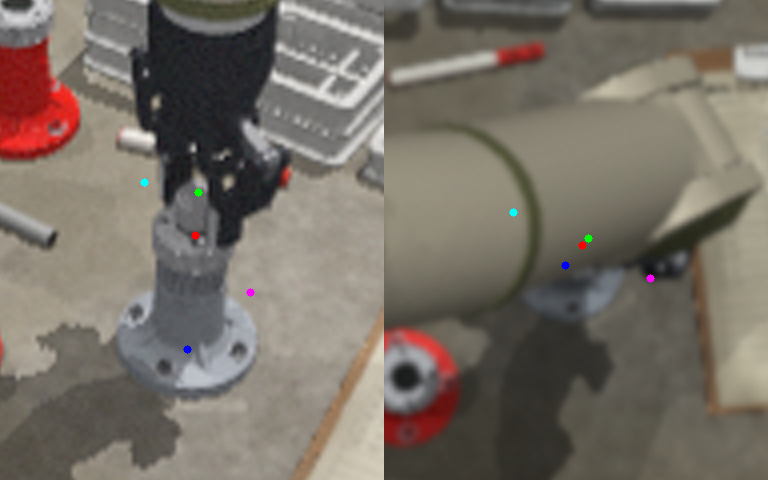

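```bash
python3 - <<'E'
from h import *
p=arm.get_image("scene"); X,u,v=cloud(p)
R,t,K,D=cam(p); print("cam",-R.T@t)
dark=p["img"][v,u].max(1)<70
m=dark&(np.hypot(X[:,0]-.52,X[:,1]+.206)<.1)&(X[:,2]>.03)
ty=np.array([-.4422,-.8969]); tx=np.array([.8969,-.4422])
L=X[:,:2]-[.5195,-.206]
a=L@ty;b=L@tx
for lo in np.arange(.08,.19,.01):
    s=m&(X[:,2]>=lo)&(X[:,2]<lo+.01)
    for sg in (1,-1):
        k=s&(sg*a>0)
        if k.any(): print(round(lo,2),sg,k.sum(),"y",a[k].min(),a[k].max(),"x",b[k].min(),b[k].max())
save(p,"z.png",(260,160,350,240),8)
E
```

```text
cam [-0.1795 -0.5523  0.8344]
0.11 1 4 y 0.005031452230272426 0.013454373609395616 x -0.010683388813601041 -0.0023534295317857857
0.12 1 5 y 0.03016460441707203 0.03720185495866503 x -0.00552213242019614 0.0028774394282167935
0.12 -1 6 y -0.022992704434878428 -0.020132523681018914 x -0.008747384136434527 -0.002276975920766598
0.13 1 16 y 0.029505648044668483 0.03853055871852843 x -0.007086083753716937 0.005024733308456712
0.13 -1 17 y -0.02368556039075107 -0.01868614822986781 x -0.011348070353534525 0.009847051774628801
0.14 1 11 y 0.03238194440712403 0.03891416103141383 x -0.005912070106685549 0.002725754230487763
0.14 -1 22 y -0.023676898600765516 -0.019426962413764844 x -0.011152200552051364 0.012773077090226684
0.15 1 7 y 0.025659434867573726 0.039793985733817545 x -0.009978699569931788 -0.0045100455622393435
0.15 -1 26 y -0.029085227242812078 -0.019100242311462255 x -0.011560436560165614 0.011373841361165475
0.16 1 27 y 0.02687080065449352 0.05441571747395557 x -0.013426348401633016 0.007904988949015397
0.16 -1 29 y -0.05103126187898385 -0.021370375539445888 x -0.01287533303746467 0.008250634053767027
0.17 1 42 y 0.02503427977102624 0.059437417588053126 x -0.012263602315353853 0.010204701827479368
0.17 -1 26 y -0.05586898758817938 -0.01746136340613375 x -0.012348943706383344 -0.0018117371908072662
0.18 1 69 y 0.019531028936425773 0.062011632065984756 x -0.0174848526043865 0.012986578586465956
0.18 -1 27 y -0.05511378929239343 -0.004093365155071479 x -0.016000203549807964 -0.0017378472342323905
```

View pics/z.png

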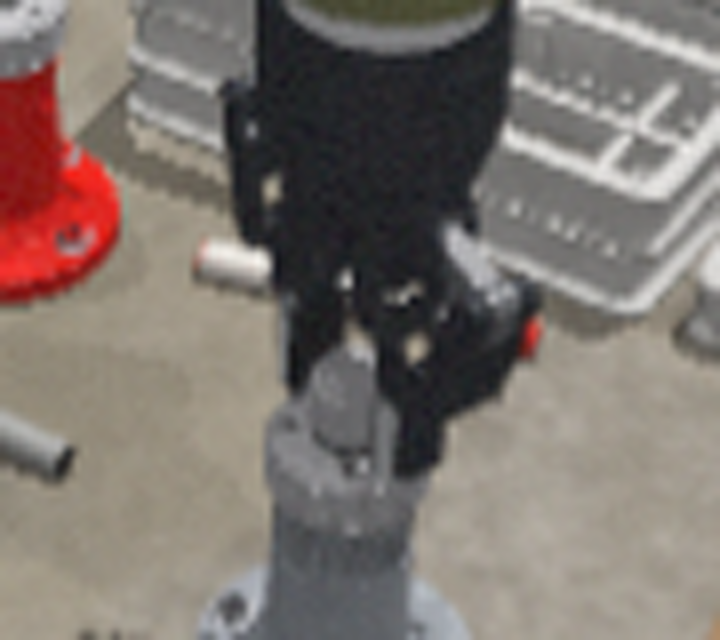

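```bash
python3 - <<'E'
from h import *
p=arm.get_image("scene")
ty=np.array([-.4422,-.8969]); tx=np.array([.8969,-.4422])
for z in [.085,.095,.105,.115,.125]:
    print(z,[proj(p,[*(np.array([.5195,-.206])+a*ty+b*tx),z])[0] for a in (.0225,.036) for b in (-.011,.011)])
X,u,v=cloud(p)
for vv in range(200,226,2):
    print(vv,[ (int(1000*X[i,2]),int(p["img"][vv,uu].mean())) for uu in range(302,318,2) for i in np.nonzero((u==uu)&(v==vv))[0]])
E
```

```text
0.085 [array([304.2676, 229.1423]), array([311.2959, 226.0411]), array([307.3064, 232.3805]), array([314.3708, 229.2267])]
0.095 [array([304.479 , 226.3528]), array([311.5479, 223.2548]), array([307.5385, 229.5866]), array([314.6438, 226.4358])]
0.105 [array([304.693, 223.529]), array([311.8028, 220.4345]), array([307.7733, 226.7581]), array([314.9201, 223.6106])]
0.115 [array([304.9094, 220.6704]), array([312.0607, 217.5798]), array([308.0109, 223.8944]), array([315.1996, 220.7505])]
0.125 [array([305.1283, 217.7762]), array([312.3216, 214.6899]), array([308.2513, 220.9947]), array([315.4824, 217.8549])]
200 [(141, 35), (183, 74), (190, 38), (188, 39), (187, 35), (185, 32), (185, 45), (208, 33)]
202 [(134, 52), (0, 151), (183, 77), (183, 42), (180, 59), (-2, 118), (171, 41), (202, 39)]
204 [(144, 101), (146, 160), (144, 146), (176, 34), (177, 59), (0, 128), (194, 36), (198, 36)]
206 [(142, 103), (142, 103), (143, 98), (171, 36), (172, 37), (171, 51), (186, 28), (191, 34)]
208 [(141, 121), (140, 103), (140, 100), (163, 37), (168, 37), (176, 37), (180, 37), (187, 37)]
210 [(137, 122), (138, 105), (137, 89), (157, 80), (163, 40), (169, 32), (177, 38), (180, 36)]
212 [(134, 100), (135, 104), (134, 85), (150, 111), (149, 37), (166, 37), (169, 32), (165, 101)]
214 [(125, 101), (125, 103), (123, 71), (142, 111), (144, 34), (145, 32), (141, 41), (0, 157)]
216 [(115, 63), (115, 73), (131, 71), (133, 114), (138, 30), (138, 36), (134, 49), (1, 149)]
218 [(115, 113), (115, 104), (125, 98), (130, 111), (132, 35), (127, 34), (128, 112), (0, 165)]
220 [(116, 140), (114, 124), (114, 112), (122, 114), (124, 86), (109, 111), (0, 156), (0, 160)]
222 [(109, 106), (110, 105), (109, 101), (109, 101), (103, 98), (98, 120), (0, 147)]
224 [(102, 101), (105, 105), (102, 101), (102, 107), (101, 97), (1, 146), (0, 157), (0, 162)]
```

Depth shows the fingers are centred on the axis, but their tips sit at about z = 0.12, above the nut's top at 0.116. The palm is near 0.18. So the gripper stands about 20–25 mm higher than the tool data implies. I'll open and go lower with a force guard.

```bash
python3 - <<'E'
from h import *
arm.move_gripper(.085); st("open")
r=arm.line_to([.5195,-.206,.086],max_speed=.06,force_limit=6); print("hit",r); st("down")
p=arm.get_image("scene"); save(p,"low.png",(260,150,350,240),8)
X,u,v=cloud(p)
dark=p["img"][v,u].max(1)<70
L=X[:,:2]-[.5195,-.206]; ty=np.array([-.4422,-.8969]); tx=np.array([.8969,-.4422]); a=L@ty;b=L@tx
m=dark&(abs(b)<.04)&(abs(a)<.1)&(X[:,2]>.05)
for sg in (1,-1): k=m&(sg*a>.025); print(sg,np.sort(X[k,2])[:8],)
k=m&(abs(a)<.015); print("mid",np.sort(X[k,2])[:12])
E
```

```text
open 9.09 pos [ 0.5195 -0.206   0.107 ] F [-0.4178 -0.0276 -0.1804] M [ 0.047  -0.0004  0.0053] w 0.0849 q7 -0.957
hit False
down 9.59 pos [ 0.5192 -0.2061  0.0856] F [ 0.3221 -0.7351  0.3097] M [-0.0164  0.0356  0.0056] w 0.0846 q7 -0.925
1 [0.1153 0.1197 0.1204 0.1208 0.122  0.1227 0.1245 0.1247]
-1 [0.1101 0.1115 0.1126 0.1128 0.1151 0.1155 0.1156 0.1159]
mid [0.1134 0.1142 0.1156 0.1172 0.1655 0.1676 0.1716 0.1718 0.1718 0.1728
 0.1735 0.1739]
```

View pics/low.png

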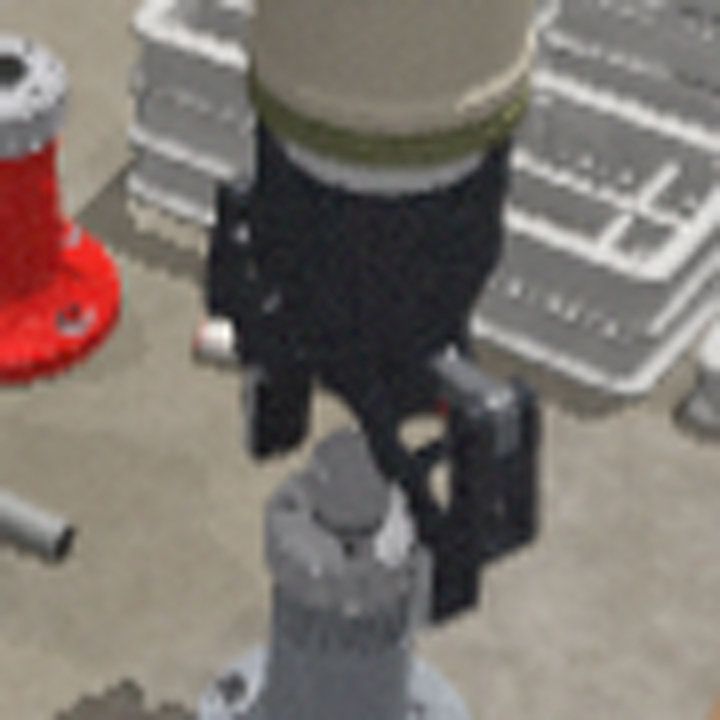

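The tips are at about z = 0.112 and the palm at about 0.168 with TCP z reported as 0.0856. The offset is therefore a steady ~28 mm. I'll go down to 0.076 with the guard, then close on the nut.

```bash
python3 - <<'E'
from h import *
r=arm.line_to([.5195,-.206,.076],max_speed=.05,force_limit=6); print("hit",r); st("down")
arm.move_gripper(.046); o=st("closed"); print(np.array(o["joints"]))
R=Rot.from_quat([*o["orientation"][1:],o["orientation"][0]]).as_matrix()
print("tool F",R.T@np.array(o["force"]),"tool M",R.T@np.array(o["moment"]))
p=arm.get_image("scene"); save(p,"grip2.png",(260,150,350,240),8)
E
```

```text
hit False
down 9.99 pos [ 0.5193 -0.2059  0.0757] F [-0.0096 -0.415  -0.5061] M [-0.0491 -0.005  -0.0056] w 0.0848 q7 -0.909
closed 10.4 pos [ 0.5207 -0.2038  0.0768] F [ 1.222   8.2086 11.5843] M [ 1.7893 -0.4011  0.0303] w 0.0538 q7 -0.909
[-0.1491  0.7133  0.6552  2.1251 -0.8287  0.5777 -0.9095]
tool F [ -2.5218  -7.9554 -11.5509] tool M [ 1.783  -0.4283 -0.0289]
```

View pics/grip2.png

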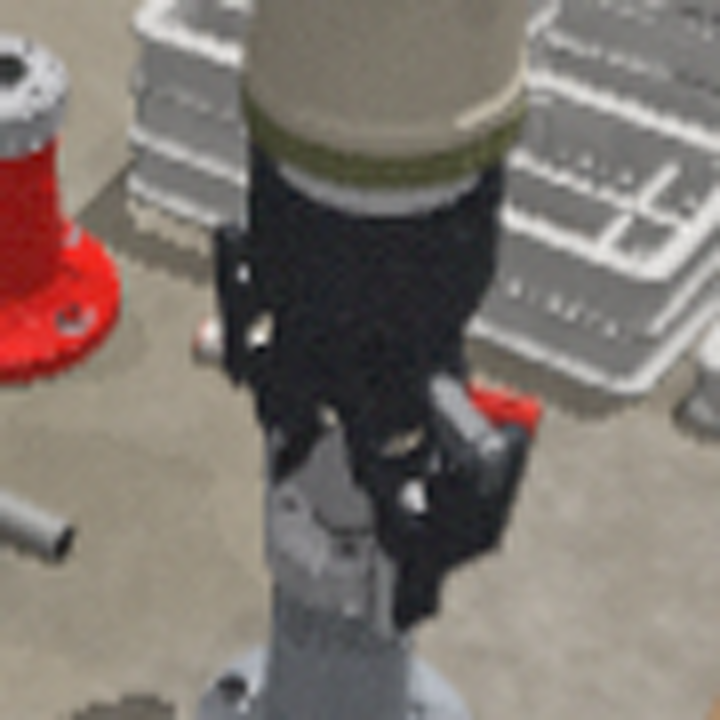

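The nut is gripped at 53.8 mm. I'll relieve the side load and turn it in stages, watching the moment.

```bash
python3 - <<'E'
from h import *
arm.line_to([.5208,-.2037,.0775],max_speed=.05); o=st("relieved")
j=list(o["joints"]); q0=j[6]
for d in (.4,.8,1.2,1.6,1.9):
    j[6]=q0+d; arm.move_j(j); o=st("turn %.2f"%d)
    if abs(o["moment"][2])>1.2 or np.linalg.norm(o["force"])>40: print("STOP"); break
E
```

```text
relieved 10.7 pos [ 0.5207 -0.2037  0.0771] F [  1.5802  -2.8564 -10.5422] M [-0.0375 -0.4937  0.1345] w 0.0533 q7 -0.916
turn 0.40 11.17 pos [ 0.5208 -0.2035  0.0771] F [ 0.9424 -0.2098 -5.8733] M [ 0.4466 -0.3722  0.1208] w 0.0533 q7 -0.52
turn 0.80 11.63 pos [ 0.5207 -0.2033  0.0771] F [ 2.2963  1.4915 -5.3151] M [ 0.6544 -0.1437  0.1002] w 0.054 q7 -0.122
turn 1.20 12.1 pos [ 0.5206 -0.2031  0.0771] F [ 0.7633  3.5444 -3.684 ] M [0.9738 0.0865 0.1174] w 0.0532 q7 0.278
turn 1.60 12.57 pos [ 0.5203 -0.203   0.077 ] F [-0.0061  5.1968 -0.9711] M [1.2405 0.3502 0.0811] w 0.0535 q7 0.677
turn 1.90 12.96 pos [ 0.5202 -0.203   0.077 ] F [-1.0929  6.323  -0.9632] M [1.1734 0.4218 0.1288] w 0.0536 q7 0.977
```

The steady 0.12 N m matches the nut's friction, so it is turning. Now small steps until the stop shows.

```bash
python3 - <<'E'
from h import *
o=arm.observe(); j=list(o["joints"]); q0=j[6]
for k in range(1,10):
    j[6]=q0+.08*k; arm.move_j(j); o=st("+%.2f"%(.08*k))
    if abs(o["moment"][2])>.6 or np.linalg.norm(o["force"])>40: print("STOP"); break
E
```

```text
+0.08 13.21 pos [ 0.5201 -0.2029  0.077 ] F [ 0.6402  3.9721 -2.36  ] M [0.7246 0.2758 0.1501] w 0.0532 q7 1.052
+0.16 13.46 pos [ 0.5201 -0.203   0.077 ] F [-0.1582  3.8575 -3.0274] M [0.6721 0.1191 0.1535] w 0.0534 q7 1.133
+0.24 13.71 pos [ 0.5202 -0.2036  0.0771] F [-1.0535  2.2719 -2.9479] M [ 0.2953  0.0033 -0.3095] w 0.0529 q7 1.213
+0.32 13.96 pos [ 0.5202 -0.2039  0.0772] F [-0.7376  0.0831 -2.6564] M [-0.1076  0.0377 -0.7577] w 0.053 q7 1.293
STOP
```

The moment rose to −0.76 N m after 2.1–2.2 rad, so this is the stop. Now release, rise to the head, and grip the collar.

```bash
python3 - <<'E'
from h import *
arm.move_gripper(.085); st("open")
r=arm.line_to([.5205,-.2037,.110],max_speed=.08,force_limit=10); print("hit",r); st("up")
arm.move_gripper(.045); st("pre")
arm.move_gripper(.018); o=st("closed")
R=Rot.from_quat([*o["orientation"][1:],o["orientation"][0]]).as_matrix()
print("tool F",R.T@np.array(o["force"]),"tool y",R[:,1])
p=arm.get_image("scene"); save(p,"head.png",(260,150,350,240),8)
E
```

```text
open 14.38 pos [ 0.5203 -0.203   0.0772] F [0.2625 0.6869 0.3641] M [-0.0201 -0.0403  0.0209] w 0.0852 q7 1.297
hit False
up 14.94 pos [ 0.5207 -0.2035  0.1103] F [-0.2883 -0.6356  0.8553] M [0.0415 0.0449 0.0154] w 0.0849 q7 1.248
pre 15.42 pos [ 0.5204 -0.2037  0.1098] F [ 0.2348 -0.3437  0.1497] M [-0.0614 -0.0864 -0.0041] w 0.0451 q7 1.248
closed 15.72 pos [ 0.5206 -0.2039  0.1102] F [-0.1371  0.0483  4.0038] M [-0.0133  0.1555  0.0548] w 0.0259 q7 1.248
tool F [ 0.0766 -0.1308 -4.0035] tool y [ 0.9829  0.1843 -0.0012]
```

View pics/head.png

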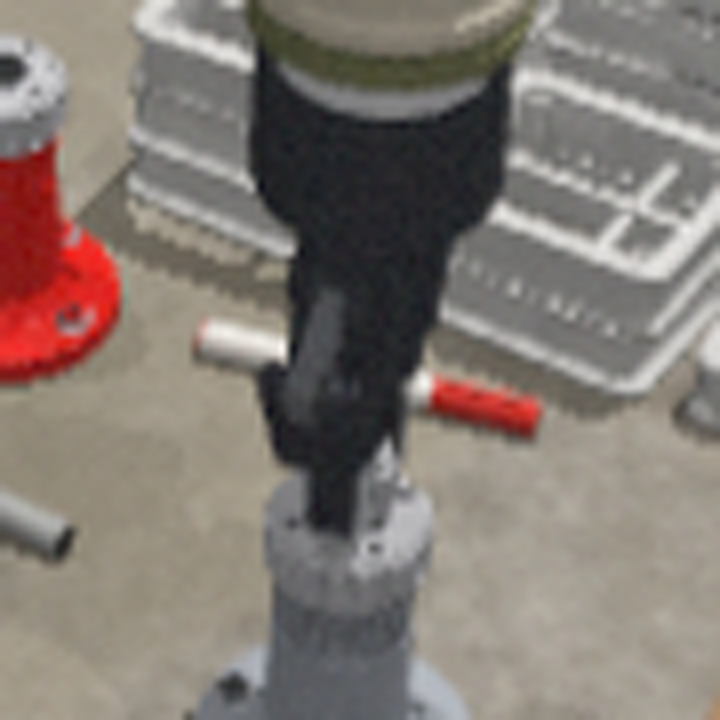

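The collar is held at 25.9 mm with little side load. Lift gently: a short test first, then up by 35 mm.

```bash
python3 - <<'E'
from h import *
x,y=.5205,-.2037
for dz in (.004,.012,.024,.035):
    r=arm.line_to([x,y,.1101+dz],max_speed=.03,force_limit=12); st("dz %.3f hit %s"%(dz,r))
    if r: break
p=arm.get_image("scene"); save(p,"lift.png",(160,120,340,255),4.4)
p=arm.get_image("top"); save(p,"lift_top.png",(150,130,350,280),4)
E
```

```text
dz 0.004 hit False 16.05 pos [ 0.5204 -0.2034  0.114 ] F [ 0.1076  0.3049 -4.1994] M [-0.0648  0.0049 -0.0319] w 0.0259 q7 1.242
dz 0.012 hit False 16.47 pos [ 0.5207 -0.2037  0.1223] F [-1.0946 -0.2274 -3.9912] M [ 0.0009 -0.0589 -0.0052] w 0.0257 q7 1.23
dz 0.024 hit False 17.02 pos [ 0.5206 -0.2037  0.1342] F [-0.585  -0.4991 -3.5666] M [-0.0018  0.0446  0.0437] w 0.0259 q7 1.213
dz 0.035 hit False 17.53 pos [ 0.5206 -0.2036  0.1452] F [-0.3475  0.3946 -3.9649] M [ 0.0178 -0.0437  0.028 ] w 0.026 q7 1.197
```

View pics/lift.png

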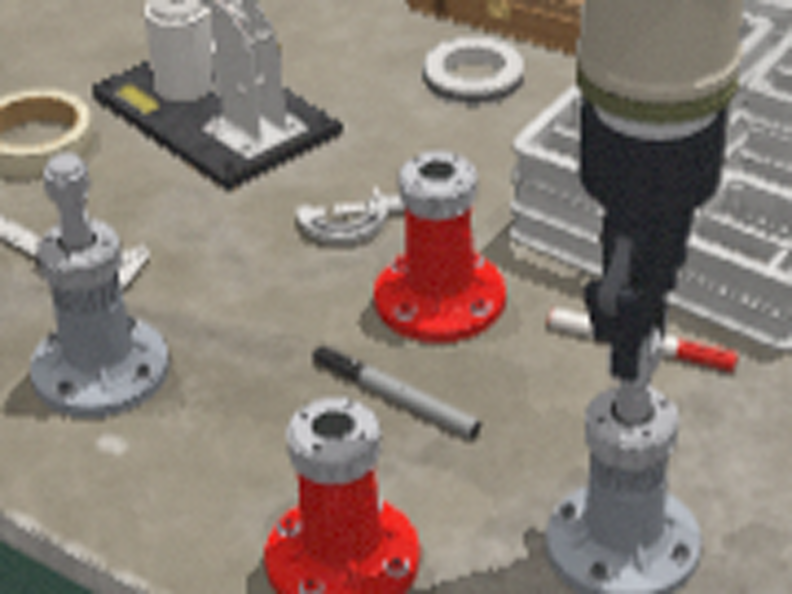

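```bash
python3 - <<'E'
from h import *
arm.wait(.5); st()
for c in ["scene","top"]:
    p=arm.get_image(c); X,u,v=cloud(p); g=p["img"][v,u].max(1)
    for n,xy in (("tgt",(.5195,-.2055)),("set",(.4675,.182))):
        k=(np.hypot(*(X[:,:2]-xy).T)<.02)&(X[:,2]>.118)&(g>75)
        print(c,n,"grey z (mm):",np.sort((X[k,2]*1000).astype(int))[::-1][:70])
        for r in range(0,0): pass
    if c=="scene":
        save(p,"head2.png",(285,175,335,235),10)
        z=[np.array(proj(p,[*xy,zz])[0]) for xy in [(.5205,-.204),(.468,.182)] for zz in (.153,.173,.179)]; print(z)
        save(p,"set2.png",(155,145,205,205),10)
    for n in ("post_top","set_post_top"):
        for r in arm.place_of(n,p): print(c,n,round(r["score"],2),c2w(p,r["point"])[0])
a=cv2.imread("pics/head2.png");b=cv2.imread("pics/set2.png");cv2.imwrite("pics/hs.png",cv2.resize(np.hstack([a,b]),None,fx=.8,fy=.8))
E
```

```text
18.13 pos [ 0.5205 -0.2037  0.1451] F [ 0.5365  0.7441 -4.5454] M [-0.011  0.016 -0.015] w 0.0257 q7 1.197
scene tgt grey z (mm): [571 571 571 569 569 568 567 567 567 567 566 565 564 564 564 563 563 563
 563 563 561 560 560 560 560 559 559 559 558 558 558 558 558 557 557 557
 557 555 555 555 555 554 554 554 554 554 553 553 553 553 552 552 552 551
 551 551 551 550 550 550 550 549 549 549 549 549 548 548 548 547]
scene set grey z (mm): [181 181 180 180 180 180 179 179 179 179 179 179 179 179 178 178 178 178
 178 178 177 177 177 177 177 177 177 177 176 176 175 175 175 175 174 174
 174 174 174 174 173 173 173 173 173 173 172 172 171 171 171 171 170 170
 170 170 170 169 169 169 168 168 167 166 166 166 166 166 165 165]
[array([303.7055, 202.2639]), array([304.1307, 196.1902]), array([304.2602, 194.3384]), array([175.4619, 163.9601]), array([174.4369, 158.1938]), array([174.1252, 156.4394])]
scene post_top 0.41 [ 0.5153 -0.206   0.1793]
scene set_post_top 0.67 [0.4674 0.1803 0.1783]
top tgt grey z (mm): [572 572 571 570 570 570 569 569 568 568 568 568 568 567 567 567 566 566
 566 565 565 565 565 564 564 564 564 563 563 562 562 562 561 561 561 561
 561 561 561 560 560 560 560 560 559 559 558 558 557 557 557 557 557 557
 557 557 557 556 556 556 556 556 555 555 554 554 554 553 553 553]
top set grey z (mm): []
top set_post_top 0.6 [ 0.5154 -0.2085  0.0011]
```

View pics/hs.png

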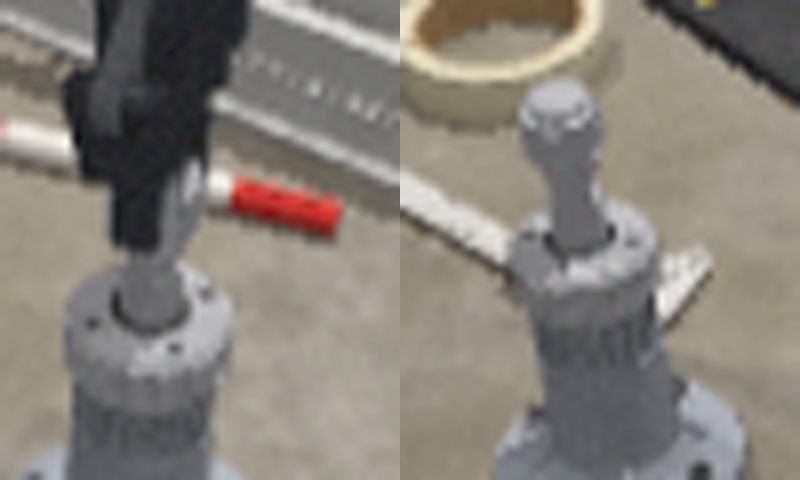

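In the picture the post is raised in the jaws with its bare stem above the nut, as on the set support. The network gives tops of 0.1793 (lifted) and 0.1783 (set). The load is steady at about 4 N, roughly the post's weight, with side force under 1 N. Handing in.

```bash
python3 - <<'E'
from h import *
st(); arm.sign_off()
E
```

```text
18.43 pos [ 0.5205 -0.2037  0.1451] F [ 0.023   0.0132 -3.2606] M [-0.0072  0.0377 -0.0255] w 0.0261 q7 1.197
the job is handed in; nothing more can be done
```

I unscrewed the lock nut on the lowered grey support to its stop, drew its post up about 35 mm, and handed in while still holding it. The clock read about 18.4 s of the 53 s allowed.

- **Nut:** it turned about 2.1 rad anticlockwise before the moment rose to −0.76 N m, which I took as the stop. The post was still down at that point.
- **Height:** the scene camera put the lifted top at 0.1793 m and the set post's top at 0.1783 m, so about 1 mm apart. The 35 mm lift came from depth readings of the two tops, which ranged from 33 to 37 mm apart.
- **Hold:** the vertical load was about 3–4 N, close to the post's weight, and the side force was under 1 N. The fingers read 26 mm on the 28 mm collar.

**What disagreed:**
- **Tool height:** the gripper stood about 28 mm higher in the pictures than the tool data implies. My first close missed the nut without touching anything, so I worked to the heights seen in the images instead.
- **Top camera:** it could not confirm the final height, because the arm hid the post. Its one report for the set post's top then was a false find at bench level, which I ignored.

I saw no sign of contact with the set support or the other things on the bench, but I did not measure their positions again at the end.

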